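Lay a standing channel down for a torch cut

TASK

Set the standing steel channel up for the torch: tip it over onto its two legs, flat web uppermost, then slide it flush against the fence and press its end firmly home against the magnet stop, without shifting the magnet. Leave it lying there, tight to both, and do not disturb the other things on the bench.

Things in the scene. Friction and masses are not known exactly. Their poses are not given: they have to be found in the camera images.
- channel: The work: U-shaped (channel) offcut of dark steel, 90 wide, 45 deep, 170 long, walls 4, 0.75 to 1.0 kg; starts standing on a sawn end. Origin: centre of the 90 x 45 outline of that end. z: along the 170 length, up at the start. x: across the width. y: from the flat web (outer face at y = -22.5) to the open side, where the two legs end (toes, y = +22.5). Lying on its legs, y points down.
- channel_mid (a point): Middle of the channel's outline and length (z = 85 from its origin), same axes: 45 from each leg's outer face, 85 from each sawn end, 22.5 from web face and toes. The balance point is 10 mm from here towards the web. Pushed over onto the toes' edge, the channel falls by itself beyond a lean of about 21 degrees.
- fence: Straight fence of 50 x 50 x 6 angle iron, 440 long, 50 high, bolted to the bench on the far side; does not move. Origin on the bench, middle of its footprint; y along it towards the robot's left; x across it, away from the robot. The upright face that the work goes against is the plane x = -25 and faces the robot.
- magnet: End stop: magnetic welding square, a grey triangular frame 75 long, 75 high, 28 thick, on the bench before the fence's left part, axes as the fence's. Origin: foot of its upright stop face, mid thickness, 45 out from the fence's face. Stop face: plane y = 0, facing -y. Pushed with over 18 N it slides along the fence (sliding the channel on the bench takes 3 to 8 N).
- pipe: Bystander: standing stub of rusty pipe, 60 outside diameter, 110 tall; origin at the centre of its foot.
- angle: Bystander: standing stub of angle iron, 50 x 50 legs, 120 tall; origin at the centre of its foot square.
- striker: Bystander: wire flint striker with a small cup, 135 long, 18 high, lying; origin on the bench near its middle.
- hammer: Bystander: chipping hammer lying, 280 long, 30 high: along its x axis the wooden handle spans -140 to -10 and the 130 wide head is at +125; origin on the bench.
- brush: Bystander: wire scratch brush with a wooden back, 250 long, 26 wide, 40 high, lying; origin on the bench below its middle, x along it.
- gclamp: Bystander: G-clamp lying flat, 80 x 170, 24 high; origin on the bench near its middle.
- offcut: Bystander: flame-cut steel plate, 130 x 85 x 10, with a ragged edge; origin on the bench below its middle.
There are look-alikes about, which are no part of the job. There is more than one size of the channel; the job needs the middle-sized.

How it is judged:
On the way, in this order (a step that is already met when the one before it is completed fails the run):
1. the channel lies on its two legs on the bench, web uppermost, clear of the stop's pressure (angle between channel's own y axis and vertical above 3.08 rad and height (world z) of channel_mid below 0.027 m and contact force between channel and magnet below 0.5 N), for 0.2 s.
2. lying so, its end is pressed firmly against the magnet stop (2 N or more) (angle between channel's own y axis and vertical above 3.08 rad and height (world z) of channel_mid below 0.027 m and contact force between channel and magnet above 2 N), for 0.05 s.
At the end, for the whole second after the job is handed in: The channel lies still on its two legs, web up, within 3.5 mm of touching the fence's face and of touching the magnet's stop face, parallel to the fence within 0.03 rad; the magnet is within 3 mm of where it began (angle between channel's own y axis and vertical above 3.08 rad and height (world z) of channel_mid below 0.027 m and angle between the z axis of channel and the y axis of fence, either way round below 0.03 rad and x of channel_mid in the frame of fence between -0.0735 and -0.0665 m and y of channel_mid in the frame of magnet between -0.0885 and -0.0815 m and linear speed of channel below 0.01 m/s and angular speed of channel below 0.05 rad/s and distance of magnet from where it was at the start of the episode below 0.003 m).
It fails at once if the magnet stop is shifted by more than 3 mm (distance of magnet from where it was at the start of the episode above 0.003 m).
It fails at once if another thing on the bench is moved by more than 20 mm (distance of any of pipe, angle, striker, hammer, brush, gclamp, offcut from where it was at the start of the episode above 0.02 m).
It also fails if it takes over 70 s, if anything falls off the work surface, if the arm or the gripper's body presses on something with over 40 N, if the wrist force passes 120 N, or if a joint passes its speed limit or range.

ROBOT

A 6-joint arm with a two-finger parallel gripper is mounted at the origin on the work surface. World frame = base frame: x ahead of the robot, y to its left, z up, the work surface at z = 0. Lengths are in m, angles in rad, forces in N, time in s.
With the tool pointing down it reaches from about 0.35 to 0.975 m from the base axis. Payload 4.9 kg.
Tool frame: the origin (TCP) lies at the very end of the fingers, on their centre line; the grasp point (between the pads) lies behind it (manip.pinch_z is the y of the grasp point in the tool frame, in m); y points along the fingers, x is the direction in which the jaws open and shut, and the axes are right-handed (so a half turn about y gives the same grasp; the last joint's range is limited). The gripper opens to 85 mm and grips with 20 to 120 N. Pads are 22 mm wide; open, the fingers measure 114 mm over their backs; the gripper's body (76 mm by 85 mm) begins 54 mm behind the grasp point. The pads swing forward as they close: fully open they stand 13 mm farther back than shut.
Start: joints at [-1.402, 0.053, 1.613, -0, 1.476, -0.119], TCP at [0.177, -0.599, 0.231] pointing down, gripper open.
Joint ranges: [-3.01, 3.01], [-1.01, 2.22], [0.06, 2.58], [-1.02, 4.17], [0.09, 2.62], [-3.14, 3.14]. Speed limits (rad/s): [2.57, 2.57, 3.14, 3.14, 3.14, 3.14].

INTERFACE

Orientations are given as a unit quaternion [w, x, y, z].
In Python, from plant import manip gives the robot as it stands.
- The arm moves only by the tool drive_tool, never from a script. Its argument "motion" is a list of rows, each a list of 3 entries, a list of its own where there are three numbers: the shift along the tool's x, y, z in units of 25 mm (1.0 is 25 mm), then the turn, a rotation vector about the tool's x, y, z in units of 5 degrees (1.0 is 5 degrees), then the closure, from -1 (fully open) to 1 (shut). A call has 1 to 12 rows; each row shifts and turns the commanded pose from where the row before left it, along the tool's axes as they then stand; what a row does not reach is not made up. A row lasts 1/10 s, in which the tool goes at most 50 mm and 8.59 degrees, less where a joint would pass 70% of its speed; a pose out of reach is approached as far as the arm can. A call is refused whole if a number of a shift passes 1 or a number of a turn 1, either way. A call with a gripper value outside its range is refused whole. The fingers move at their own pace and stop on an object; the grip force is fixed at half the most. Time passes only in rows, so rows that do not move let the fingers close. It gives the time, the measured TCP pose, the force and the opening at its end, in the units of the state.
- manip.state(): the state, without advancing time (a new reading comes with each control period).
- manip.grab_frame(name): name is "scene" or "top"; returns a dict with "img" (480x640x3 uint8, blue, green, red), "range_z" (480x640 float32, m along the optical axis (not along the pixel's ray), 0 where there is no reading), "camera_matrix" (3x3 intrinsics, pixels), "world_from_camera" (4x4, takes a point from camera to world coordinates). Camera axes: x right, y down, z forward; pixel columns grow to the right and rows downward; lengths in m; the calibration is good to about 2 mm. A picture is of the moment at which its call begins.
- manip.job_done(): hands the job in, once; it reports no verdict.
The state is a dict: "time": time; "joint_pos": joint angles; "joint_vel": joint speeds; "joint_efforts": joint torques, N m; "tool_pos": TCP position; "tool_rot": TCP orientation; "contact_force": force on the tool from outside, world axes, zero at the start; "ft_torque": the same for the moment, N m; "gripper_width": opening from 0.0 (shut) to 1.0 (fully open).
Only numpy, scipy, OpenCV 4.12 (cv2) and the standard library are available. Lean on these libraries where they do the work, as an engineer would, in place of code of your own. Each camera call takes 0.05 s, during which the arm holds its last target. There are 200 camera calls.

## Working session

There is one attempt and no reset: what is moved stays moved. The work goes in short steps, Python scripts to look and compute and a tool call to move; the robot and the scene stay as the last step left them, time stands still between calls to the robot, and variables do not carry over. Pictures are saved under pics/ and viewed, about 8 in all and at most 12, crops included, and the job is handed in when it is done.

Besides the shell and the picture viewer there is one more tool, called after "Emit:" in YAML: its name, and indented under it one key for each argument. drive_tool: Moves the arm, as the interface text tells. Its arguments: {"type":"object","properties":{"motion":{"type":"array","items":{"type":"array"}}},"required":["motion"]}

```bash
mkdir -p pics; ls; cat > h.py <<'E'
import numpy as np, cv2
from plant import manip
def grab(n,f):
    d=manip.grab_frame(n); cv2.imwrite(f'pics/{f}.png',d['img']); np.savez(f'pics/{f}.npz',**d); return d
def load(f): return np.load(f'pics/{f}.npz')
def cloud(d):
    K=d['camera_matrix'];T=d['world_from_camera'];z=d['range_z']
    v,u=np.mgrid[0:480,0:640]
    p=np.stack([(u-K[0,2])/K[0,0]*z,(v-K[1,2])/K[1,1]*z,z],-1)
    w=p@T[:3,:3].T+T[:3,3]; w[z==0]=np.nan
    return w
E
python3 - <<'E'
from h import *
for n in('scene','top'):
    d=grab(n,n+'0'); print(n,d['world_from_camera'].round(3).tolist())
print(manip.state(),manip.pinch_z)
a=cv2.imread('pics/scene0.png');b=cv2.imread('pics/top0.png')
E
```

```text
pics
scene [[-0.252, 0.714, -0.654, 1.225], [0.968, 0.184, -0.172, 0.192], [-0.003, -0.676, -0.737, 0.912], [0.0, 0.0, 0.0, 1.0]]
top [[0.002, -0.995, 0.096, 0.371], [-1.0, -0.003, -0.002, -0.008], [0.002, -0.096, -0.995, 1.312], [0.0, 0.0, 0.0, 1.0]]
{'time': 0.1, 'joint_pos': array([-1.40202415e+00,  5.33338241e-02,  1.61417902e+00, -1.29108235e-05,
        1.47600340e+00, -1.18997025e-01]), 'joint_vel': array([ 0.00058695, -0.0005192 , -0.00344038,  0.00079721,  0.00106026,
       -0.000274  ]), 'joint_efforts': array([ 1.49358781e-03, -3.94901133e+01, -3.71364605e+01, -5.55364318e-05,
        3.90617948e-03, -1.11400715e-05]), 'tool_pos': array([ 0.17728515, -0.5987294 ,  0.23014597]), 'tool_rot': array([ 0.56699304, -0.56606206,  0.42363421, -0.42264251]), 'contact_force': array([-0.03935173, -0.09049112,  0.03510598]), 'ft_torque': array([ 0.01687255,  0.04697824, -0.02774495]), 'gripper_width': 1.0027457166634894} -0.0187
```

View pics/scene0.png

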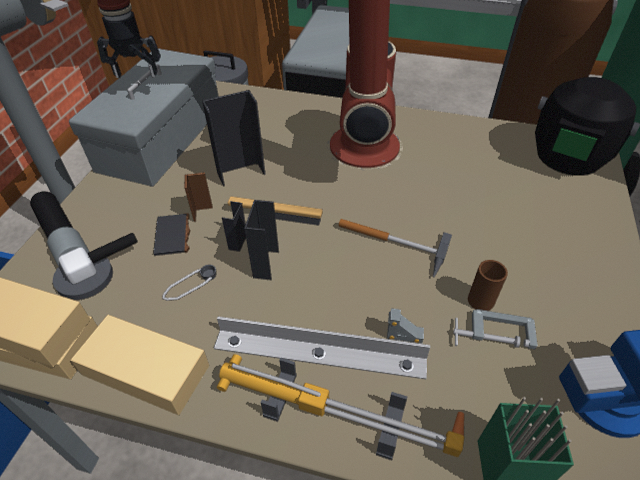

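View pics/top0.png

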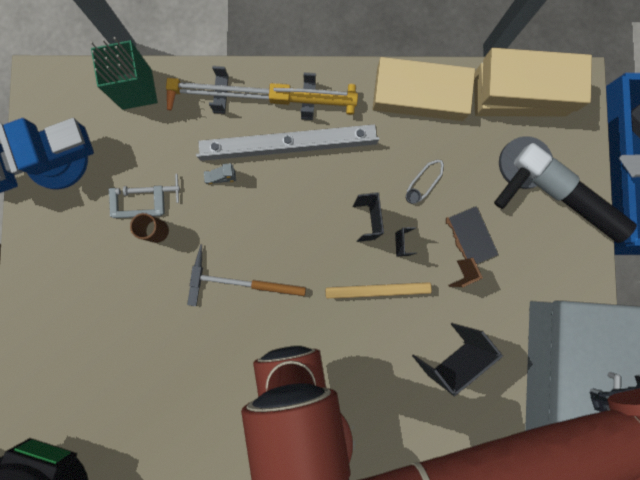

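Both views show three standing channels: a large one at scene (235,135) / top (460,358), one at scene (262,240) / top (370,218), and a small one at scene (235,228) / top (403,242). The one at top (370,218) should be the middle size, with its web to the right (-y) and its legs opening left towards the magnet at top (220,173). I'll measure it and confirm in a crop.

```bash
python3 - <<'E'
from h import *
for nm in('scene0','top0'):
    d=load(nm);w=cloud(d)
    print(nm)
    # candidates
    for lab,(x0,x1,y0,y1) in {'L':(.0,.3,-.5,-.2),'M/S':(.33,.6,-.38,-.08)}.items():
        m=(w[...,2]>.06)&(w[...,0]>x0)&(w[...,0]<x1)&(w[...,1]>y0)&(w[...,1]<y1)
        n,cc=cv2.connectedComponents(m.astype('uint8'))
        for i in range(1,n):
            p=w[cc==i]
            if len(p)<40: continue
            t=p[p[:,2]>p[:,2].max()-.012]
            r=cv2.minAreaRect((t[:,:2]*1000).astype('float32'))
            print(lab,len(p),'top',p[:,2].max().round(3),'rect',np.round(r[0],1),np.round(r[1],1),round(r[2],1),'mean',p.mean(0).round(3))
    m=(w[...,2]>.035)&(w[...,2]<.06)&(w[...,0]>.6)&(w[...,0]<.85)&(w[...,1]>-.2)&(w[...,1]<.35)
    n,cc=cv2.connectedComponents(m.astype('uint8'))
    for i in range(1,n):
        p=w[cc==i]
        if len(p)>60:
            r=cv2.minAreaRect((p[:,:2]*1000).astype('float32'));print('fence/mag',len(p),np.round(r[0],1),np.round(r[1],1),round(r[2],2),p[:,2].max().round(3))
d=load('top0')
c1=cv2.resize(d['img'][120:320,330:510],None,fx=2.2,fy=2.2,interpolation=cv2.INTER_CUBIC)
c2=cv2.resize(d['img'][115:195,180:300],None,fx=3.2,fy=3.2,interpolation=cv2.INTER_CUBIC)
o=np.zeros((440,800,3),'uint8');o[:440,:396]=c1;o[:256,400:784]=c2
cv2.imwrite('pics/c1.png',o)
E
```

```text
scene0
L 3090 top 0.243 rect [ 220.8 -317. ] [ 68.1 125.9] 38.5 mean [ 0.206 -0.324  0.157]
M/S 484 top 0.124 rect [ 398.  -365.2] [32.5 68.5] 68.1 mean [ 0.393 -0.361  0.094]
M/S 478 top 0.117 rect [ 474.2 -226.6] [63.4 30. ] 1.2 mean [ 0.48  -0.222  0.09 ]
M/S 1511 top 0.174 rect [ 526.7 -135.3] [92.7 45.7] 7.1 mean [ 0.529 -0.136  0.125]
fence/mag 229 [641.7 202.6] [28.4 47.3] 7.68 0.06
fence/mag 1360 [703.4  49.4] [ 10.6 439.9] 5.55 0.055
fence/mag 109 [ 829.6 -161.5] [ 3.7 40.6] 83.02 0.06
fence/mag 1847 [847.3  64.7] [369.   60.9] 80.62 0.057
fence/mag 100 [789.4   3.9] [29.8  8.5] 87.74 0.06
fence/mag 112 [805.1 222.9] [29.6  8. ] 85.49 0.06
fence/mag 254 [826.6 336.8] [26.6 57.6] 69.17 0.055
top0
L 2310 top 0.243 rect [ 220.6 -316.6] [ 64.3 126.8] 38.2 mean [ 0.213 -0.331  0.169]
L 10150 top 0.644 rect [ 145.2 -234.3] [68.6 13.5] 87.0 mean [ 0.163 -0.342  0.591]
M/S 589 top 0.177 rect [ 524.7 -135.4] [90.6 45.2] 6.8 mean [ 0.53  -0.143  0.132]
M/S 202 top 0.118 rect [ 472.2 -226.9] [59.2 29. ] 1.5 mean [ 0.472 -0.219  0.095]
M/S 325 top 0.126 rect [ 397.9 -365.5] [32.6 68.7] 70.5 mean [ 0.4   -0.365  0.1  ]
fence/mag 194 [823.  329.6] [29.8 53.5] 89.55 0.059
fence/mag 1275 [847.6  82.2] [405.4  60.7] 81.25 0.06
fence/mag 64 [ 805.4 -177.2] [43.8 14.5] 66.68 0.06
fence/mag 743 [702.2  49.4] [  8.9 438.4] 5.75 0.058
fence/mag 119 [638.1 202.4] [28.3 48.3] 2.15 0.06
```

View pics/c1.png

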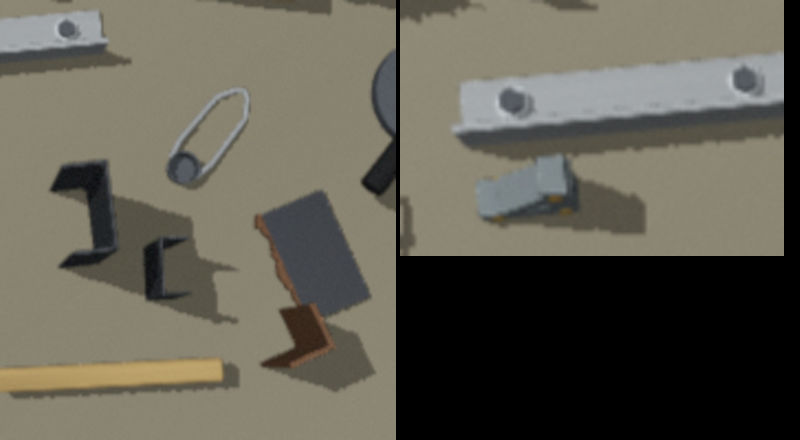

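The channel at top (370,218) has a 91 x 45.5 outline and is about 172 tall, so it is the middle one. The others are about 60x30x115 and 126x65x240. Next I'll get the fence and magnet geometry and work out the first move.

```bash
cat >> h.py <<'E'
from scipy.spatial.transform import Rotation as R
A=np.deg2rad(5.6); N=np.array([np.cos(A),np.sin(A),0]); T=np.array([-np.sin(A),np.cos(A),0])
def tool():
    s=manip.state(); q=s['tool_rot']; return s, R.from_quat([q[1],q[2],q[3],q[0]])
def go(target):
    s,r=tool(); d=r.inv().apply(np.array(target)-s['tool_pos']); print('units tool',(d/.025).round(2)); return d
E
python3 - <<'E'
from h import *
s,r=tool(); print(r.as_matrix().round(3).tolist(), 'yaw of tool x',np.rad2deg(np.arctan2(*r.as_matrix()[[1,0],0])))
go([.535,-.6,.30]);go([.535,-.21,.30])
for nm in('scene0','top0'):
    w=cloud(load(nm)); p=w[np.isfinite(w).all(-1)]
    a=p@N;b=p@T
    m=(p[:,2]>.008)&(a>.62)&(a<.69)&(b>.08)&(b<.25)
    print(nm,'mag n',np.percentile(a[m],[2,50,98]).round(4),'t',np.percentile(b[m],[.5,2,5,95,99]).round(4),'h',p[m,2].max())
    for lo,hi in((.012,.03),(.03,.05),(.05,.08)):
        k=m&(p[:,2]>lo)&(p[:,2]<hi);print(lo,b[k].min().round(4),np.percentile(b[k],[2,5]).round(4))
    # fence wall: face points
    for bb in(-.1,.0,.1,.2):
        k=(abs(b-bb)<.04)&(p[:,2]>.046)&(p[:,2]<.056)&(a>.69)&(a<.72)
        print(' fence',bb,a[k].min().round(4),a[k].mean().round(4),a[k].max().round(4),k.sum())
    k=(p[:,2]>.01)&(p[:,2]<.08)&(p[:,0]>.37)&(p[:,0]<.5)&(p[:,1]>-.2)&(p[:,1]<.35)&(abs(p[:,1]+.135)>.0)
    for c in np.arange(-.2,.35,.05):
        q=p[k&(abs(p[:,1]-c)<.025)]
        if len(q): print('  y',c.round(2),'x',q[:,0].min().round(3),q[:,0].max().round(3),end=';')
    print()
E
```

```text
[[0.284, -0.0, 0.959], [-0.959, 0.002, 0.284], [-0.002, -1.0, 0.0]] yaw of tool x -73.51195672742138
units tool [ 4.1  -2.8  13.71]
units tool [-10.85  -2.77  18.13]
scene0 mag n [0.6442 0.6682 0.6726] t [0.1133 0.1152 0.1164 0.1849 0.1893] h 0.07903932801694635
0.012 0.1156 [0.1166 0.1207]
0.03 0.1156 [0.1165 0.1193]
0.05 0.1124 [0.1135 0.1147]
 fence -0.1 0.7013 0.7054 0.7099 131
 fence 0.0 0.7004 0.7056 0.7092 138
 fence 0.1 0.7005 0.7057 0.7095 135
 fence 0.2 0.7011 0.7056 0.7102 76
  y -0.15 x 0.37 0.487;  y -0.1 x 0.37 0.486;  y -0.05 x 0.37 0.374;  y -0.0 x 0.37 0.375;  y 0.05 x 0.37 0.379;  y 0.1 x 0.37 0.387;  y 0.15 x 0.371 0.388;  y 0.2 x 0.377 0.394;  y 0.25 x 0.37 0.473;  y 0.3 x 0.372 0.419;
top0 mag n [0.6404 0.6516 0.6692] t [0.1125 0.1141 0.1155 0.1861 0.19  ] h 0.08196965190452898
0.012 0.1154 [0.1157 0.1161]
0.03 0.1153 [0.1157 0.1166]
0.05 0.1124 [0.1134 0.1145]
 fence -0.1 0.7004 0.7034 0.7074 87
 fence 0.0 0.6999 0.7034 0.7075 96
 fence 0.1 0.6998 0.7034 0.7072 92
 fence 0.2 0.6998 0.7034 0.7077 49
  y -0.2 x 0.372 0.374;  y -0.15 x 0.372 0.5;  y -0.1 x 0.372 0.479;  y 0.05 x 0.371 0.376;  y 0.1 x 0.371 0.383;  y 0.15 x 0.371 0.385;  y 0.2 x 0.376 0.392;  y 0.25 x 0.371 0.47;  y 0.3 x 0.371 0.418;
```

Emit:
drive_tool:
  motion:
    - [[0,-1,0],[0,0.7,0],1]
    - [[0,-1,0],[0,0.7,0],1]
    - [[0,-1,0],[0,0.8,0],1]
    - [[0,0,1],[0,0,0],1]
    - [[0,0,1],[0,0,0],1]
    - [[0,0,1],[0,0,0],1]
    - [[0,0,1],[0,0,0],1]
    - [[0,0,1],[0,0,0],1]
    - [[0,0,1],[0,0,0],1]
    - [[0,0,1],[0,0,0],1]
    - [[0,0,1],[0,0,0],1]
    - [[0,0,1],[0,0,0],1]

```text
time: 1.3
tool_pos: [0.4023, -0.5773, 0.3054]
tool_rot: [0.524, -0.523, 0.476, -0.475]
contact_force: [-0.2, -0.2, -0.3]
gripper_width: -0.001
```

Emit:
drive_tool:
  motion:
    - [[0,0,1],[0,0,0],1]
    - [[0,0,1],[0,0,0],1]
    - [[0,0,1],[0,0,0],1]
    - [[0,0,1],[0,0,0],1]
    - [[0,0,1],[0,0,0],1]
    - [[0,0,1],[0,0,0],1]
    - [[-1,0,0.7],[0,0,0],1]
    - [[-1,0,0],[0,0,0],1]
    - [[-1,0,0],[0,0,0],1]
    - [[-1,0,0],[0,0,0],1]
    - [[-1,0,0],[0,0,0],1]
    - [[-1,0,0],[0,0,0],1]

```text
time: 2.5
tool_pos: [0.5534, -0.4112, 0.3054]
tool_rot: [0.523, -0.523, 0.476, -0.475]
contact_force: [-0.2, 0.2, 0.4]
gripper_width: 0.001
```

Emit:
drive_tool:
  motion:
    - [[-1,0,0],[0,0,0],1]
    - [[-1,0,0],[0,0,0],1]
    - [[-1,0,0],[0,0,0],1]
    - [[-1,0,0],[0,0,0],1]
    - [[-1,0,0],[0,0,0],1]
    - [[-1,0,0],[0,0,0],1]
    - [[-1,0,0],[0,0,0],1]
    - [[0,0,0],[0,0,0],1]
    - [[0,0,0],[0,0,0],1]

```text
time: 3.4
tool_pos: [0.5369, -0.238, 0.306]
tool_rot: [-0.523, 0.524, -0.475, 0.475]
contact_force: [-0.5, 0.2, 0.4]
gripper_width: -0.001
```

```bash
cat > st.py <<'E'
from h import *
s,r=tool(); p=s['tool_pos'];M=r.as_matrix();f=s['contact_force']
print('t',round(s['time'],2),'p',p.round(4),'n,t',(p@N).round(4),(p@T).round(4),'yaw x',np.rad2deg(np.arctan2(M[1,0],M[0,0])).round(2),'ydir',M[:,1].round(3),'F n,t,z',(f@N).round(2),(f@T).round(2),f[2].round(2),'w',round(s['gripper_width'],2))
E
python3 st.py
```

```text
t 3.4 p [ 0.5369 -0.238   0.306 ] n,t 0.5111 -0.2892 yaw x -84.46 ydir [-0. -0. -1.] F n,t,z -0.46 0.24 0.35 w -0.0
```

Emit:
drive_tool:
  motion:
    - [[-0.6,0,0],[0,0,0],1]
    - [[-0.6,1,0],[0,0,0],1]
    - [[0,1,0],[0,0,0],1]
    - [[0,1,0],[0,0,0],1]
    - [[0,1,0],[0,0,0],1]
    - [[0,1,0],[0,0,0],1]
    - [[0,0.8,0],[0,0,0],1]
    - [[0,0.5,0],[0,0,0],1]
    - [[-0.3,0,0],[0,0,0],1]
    - [[-0.3,0,0],[0,0,0],1]
    - [[-0.3,0,0],[0,0,0],1]
    - [[-0.2,0,0],[0,0,0],1]

```text
time: 4.6
tool_pos: [0.5322, -0.1804, 0.1504]
tool_rot: [0.524, -0.523, 0.475, -0.476]
contact_force: [-0.0, -0.2, -0.2]
gripper_width: 0.003
```

Emit:
drive_tool:
  motion:
    - [[-0.2,0,0],[0,0,0],1]
    - [[-0.2,0,0],[0,0,0],1]
    - [[-0.2,0,0],[0,0,0],1]
    - [[-0.2,0,0],[0,0,0],1]
    - [[-0.2,0,0],[0,0,0],1]
    - [[-0.2,0,0],[0,0,0],1]
    - [[-0.2,0,0],[0,0,0],1]
    - [[-0.2,0,0],[0,0,0],1]

```text
time: 5.4
tool_pos: [0.5275, -0.1407, 0.1487]
tool_rot: [-0.523, 0.523, -0.476, 0.475]
contact_force: [0.1, -0.1, 1.4]
gripper_width: 0.001
```

```bash
python3 st.py; python3 -c "
from h import *
d=grab('scene','s1');cv2.imwrite('pics/s1c.png',cv2.resize(d['img'][130:430,150:450],None,fx=2,fy=2))"
```

```text
t 5.4 p [ 0.5275 -0.1407  0.1487] n,t 0.5113 -0.1915 yaw x -84.51 ydir [-0.  0. -1.] F n,t,z 0.06 -0.09 1.38 w 0.0
```

View pics/s1c.png

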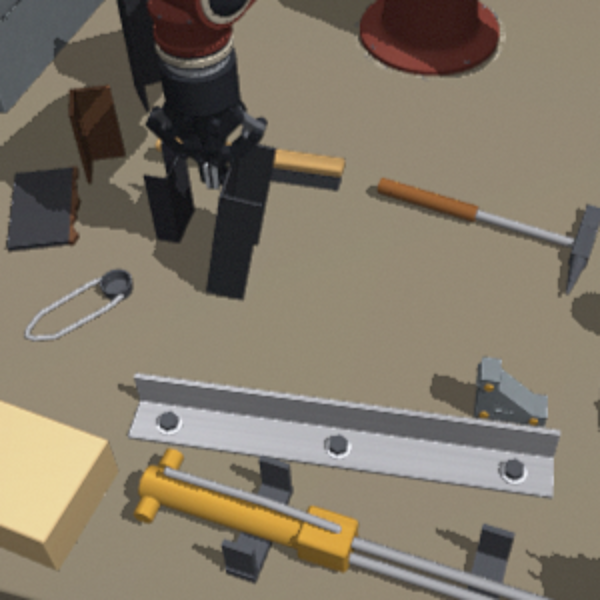

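The crop shows the channel at (240,220) leaning towards its open side, with the fingers behind its web at (210,175) and the bystanders untouched. I'll keep pushing.

Emit:
drive_tool:
  motion:
    - [[-0.2,0,0],[0,0,0],1]
    - [[-0.2,0,0],[0,0,0],1]
    - [[-0.2,0,0],[0,0,0],1]
    - [[-0.2,0,0],[0,0,0],1]
    - [[-0.2,0,0],[0,0,0],1]
    - [[-0.2,0,0],[0,0,0],1]
    - [[-0.2,0,0],[0,0,0],1]
    - [[-0.2,0,0],[0,0,0],1]
    - [[0,0,0],[0,0,0],1]
    - [[0,0,0],[0,0,0],1]
    - [[0,0,0],[0,0,0],1]
    - [[0,0,0],[0,0,0],1]

```text
time: 6.65
tool_pos: [0.5239, -0.1015, 0.1488]
tool_rot: [-0.523, 0.523, -0.476, 0.476]
contact_force: [0.1, -0.1, 0.3]
gripper_width: -0.002
```

```bash
python3 st.py; cat > ch.py <<'E'
from h import *
import sys
for n in sys.argv[2:]:
    d=grab(n,sys.argv[1]+n);w=cloud(d);p=w[np.isfinite(w).all(-1)];a=p@N;b=p@T
    for lo,hi in((.036,.054),(.06,.2)):
        k=(p[:,2]>lo)&(p[:,2]<hi)&(a>.44)&(a<.698)&(b>-.22)&(b<.1125)
        if k.sum()<30: continue
        r=cv2.minAreaRect(np.c_[a[k],b[k]].astype('float32')*1000)
        print(n,lo,k.sum(),'n,t',np.round(r[0],1),np.round(r[1],1),round(r[2],2),'z',np.percentile(p[k,2],[5,50,95]).round(4))
E
python3 ch.py s2 scene; python3 -c "
import cv2
d=cv2.imread('pics/s2scene.png');cv2.imwrite('pics/s2c.png',cv2.resize(d[130:430,150:450],None,fx=2,fy=2))"
```

```text
t 6.65 p [ 0.5239 -0.1015  0.1488] n,t 0.5114 -0.1522 yaw x -84.53 ydir [-0. -0. -1.] F n,t,z 0.13 -0.08 0.34 w -0.0
scene 0.036 2336 n,t [507.9 -76.7] [ 97.1 170.5] 1.15 z [0.0412 0.0455 0.0483]
scene 0.06 234 n,t [ 515.5 -149.5] [63.8 23.1] 89.17 z [0.1555 0.1805 0.1992]
```

View pics/s2c.png

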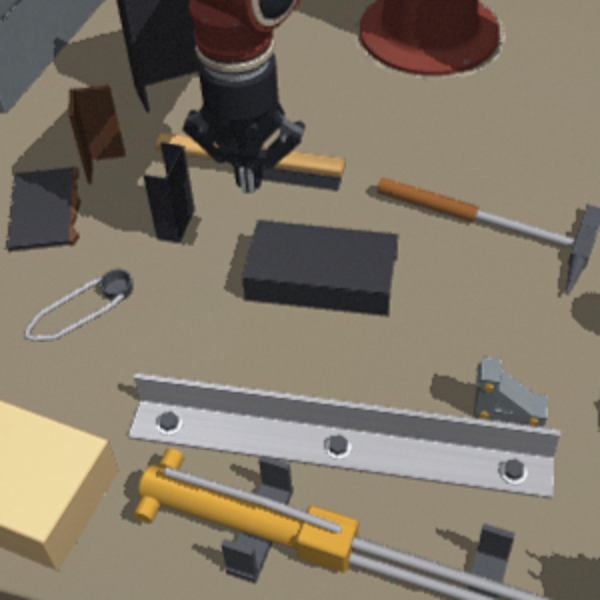

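The crop shows the channel lying web up at (320,265). By depth its middle is at fence coordinates n 0.509, t -0.077. I'll go round to the robot side and push it to the fence.

Emit:
drive_tool:
  motion:
    - [[-1,0,-1],[0,0,0],1]
    - [[-1,0,-1],[0,0,0],1]
    - [[-1,0,-1],[0,0,0],1]
    - [[0,0,-0.3],[0,0,0],1]
    - [[0,0,0],[0,0,0],1]
    - [[0,1,0],[0,0,0],1]
    - [[0,1,0],[0,0,0],1]
    - [[0,1,0],[0,0,0],1]
    - [[0,1,0],[0,0,0],1]
    - [[0,0.8,0],[0,0,0],1]
    - [[0,0.3,0],[0,0,0],1]
    - [[0,0,0],[0,0,0],1]

```text
time: 7.9
tool_pos: [0.4343, -0.035, 0.0204]
tool_rot: [-0.523, 0.524, -0.476, 0.475]
contact_force: [0.9, 0.3, 0.2]
gripper_width: -0.0
```

Emit:
drive_tool:
  motion:
    - [[0,0,0.2],[0,0,0],1]
    - [[0,0,0.2],[0,0,0],1]
    - [[0,0,0.2],[0,0,0],1]
    - [[0,0,0.2],[0,0,0],1]
    - [[0,0,0.2],[0,0,0],1]
    - [[0,0,0.2],[0,0,0],1]
    - [[0,0,0.2],[0,0,0],1]
    - [[0,0,0.2],[0,0,0],1]

```text
time: 8.7
tool_pos: [0.472, -0.0306, 0.0211]
tool_rot: [-0.522, 0.525, -0.477, 0.473]
contact_force: [-11.9, -0.9, 9.8]
gripper_width: 0.002
```

```bash
python3 st.py; python3 ch.py s3 scene top
```

```text
t 8.7 p [ 0.472  -0.0306  0.0211] n,t 0.4668 -0.0766 yaw x -84.46 ydir [-0.008 -0.    -1.   ] F n,t,z -11.92 0.23 9.82 w 0.0
scene 0.036 2422 n,t [519.2 -76.6] [105.3 170.5] 0.13 z [0.0414 0.0456 0.0485]
scene 0.06 1562 n,t [483.1 -75.7] [ 55.1 122.4] 1.3 z [0.0735 0.1242 0.1954]
top 0.036 865 n,t [525.4 -76.6] [ 89.7 170.6] 0.96 z [0.0415 0.0457 0.0499]
```

Emit:
drive_tool:
  motion:
    - [[0,0,0.2],[0,0,0],1]
    - [[0,0,0.2],[0,0,0],1]
    - [[0,0,0.2],[0,0,0],1]
    - [[0,0,0.2],[0,0,0],1]
    - [[0,0,0.2],[0,0,0],1]
    - [[0,0,0.2],[0,0,0],1]
    - [[0,0,0.2],[0,0,0],1]
    - [[0,0,0.2],[0,0,0],1]
    - [[0,0,0.2],[0,0,0],1]
    - [[0,0,0.2],[0,0,0],1]
    - [[0,0,0.2],[0,0,0],1]
    - [[0,0,0.2],[0,0,0],1]

```text
time: 10.0
tool_pos: [0.5319, -0.0249, 0.0209]
tool_rot: [-0.522, 0.525, -0.477, 0.473]
contact_force: [-10.0, -2.0, 6.6]
gripper_width: -0.003
```

Emit:
drive_tool:
  motion:
    - [[0,0,0.2],[0,0,0],1]
    - [[0,0,0.2],[0,0,0],1]
    - [[0,0,0.2],[0,0,0],1]
    - [[0,0,0.2],[0,0,0],1]
    - [[0,0,0.2],[0,0,0],1]
    - [[0,0,0.2],[0,0,0],1]
    - [[0,0,0.2],[0,0,0],1]
    - [[0,0,0.2],[0,0,0],1]
    - [[0,0,0.2],[0,0,0],1]
    - [[0,0,0.2],[0,0,0],1]

```text
time: 11.0
tool_pos: [0.5817, -0.0202, 0.0209]
tool_rot: [-0.522, 0.525, -0.477, 0.474]
contact_force: [-9.9, -0.3, 6.3]
gripper_width: -0.002
```

```bash
python3 st.py; python3 ch.py s4 scene top
```

```text
t 11.0 p [ 0.5817 -0.0202  0.0209] n,t 0.577 -0.0768 yaw x -84.48 ydir [-0.007 -0.    -1.   ] F n,t,z -9.85 0.71 6.32 w -0.0
scene 0.036 2912 n,t [628.4 -77.6] [169.7 105.8] 89.53 z [0.0418 0.0456 0.0483]
scene 0.06 1654 n,t [601.8  -9.1] [263.7  64.4] 77.35 z [0.073  0.1235 0.1953]
top 0.036 214 n,t [635.2 -77.3] [169.3  90.8] 89.53 z [0.0414 0.0456 0.0493]
top 0.06 222 n,t [561.6 -70.6] [97.7 41. ] 88.23 z [0.0898 0.1628 0.196 ]
```

Emit:
drive_tool:
  motion:
    - [[0,0,0.2],[0,0,0],1]
    - [[0,0,0.2],[0,0,0],1]
    - [[0,0,0.1],[0,0,0],1]
    - [[0,0,0.1],[0,0,0],1]
    - [[0,0,0.05],[0,0,0],1]
    - [[0,0,0.05],[0,0,0],1]

```text
time: 11.7
tool_pos: [0.5993, -0.0185, 0.0208]
tool_rot: [-0.522, 0.525, -0.477, 0.474]
contact_force: [-9.1, -0.2, 5.2]
gripper_width: 0.001
```

Emit:
drive_tool:
  motion:
    - [[0,0,0.04],[0,0,0],1]
    - [[0,0,0.04],[0,0,0],1]

```text
time: 11.9
tool_pos: [0.6013, -0.0183, 0.0209]
tool_rot: [-0.522, 0.525, -0.477, 0.474]
contact_force: [-8.5, -0.6, 5.2]
gripper_width: 0.006
```

```bash
python3 st.py; python3 ch.py s5 scene top
```

```text
t 11.9 p [ 0.6013 -0.0183  0.0209] n,t 0.5966 -0.0769 yaw x -84.49 ydir [-0.006 -0.    -1.   ] F n,t,z -8.53 0.21 5.2 w 0.01
scene 0.036 2815 n,t [648.4 -78. ] [170.9  99.2] 89.9 z [0.043  0.0456 0.0483]
scene 0.06 1665 n,t [611.6 -75.9] [ 53.1 122.2] 1.18 z [0.0729 0.1229 0.1954]
top 0.036 161 n,t [653.2 -77.3] [169.2  90.5] 89.5 z [0.0411 0.0454 0.0496]
top 0.06 262 n,t [606.9   2.3] [242.7  51.7] 74.67 z [0.0871 0.1612 0.1967]
```

Emit:
drive_tool:
  motion:
    - [[0,0,0.04],[0,0,0],1]
    - [[0,0,0.04],[0,0,0],1]

```text
time: 12.2
tool_pos: [0.6032, -0.0181, 0.0208]
tool_rot: [-0.522, 0.525, -0.477, 0.474]
contact_force: [-8.5, -0.8, 4.7]
gripper_width: -0.005
```

Emit:
drive_tool:
  motion:
    - [[0,0,0.04],[0,0,0],1]
    - [[0,0,0.04],[0,0,0],1]

```text
time: 12.4
tool_pos: [0.6038, -0.0181, 0.0208]
tool_rot: [-0.521, 0.526, -0.478, 0.473]
contact_force: [-16.3, -2.1, 11.6]
gripper_width: -0.002
```

Emit:
drive_tool:
  motion:
    - [[0,0,0.04],[0,0,0],1]
    - [[0,0,0],[0,0,0],1]
    - [[0,0,-0.3],[0,0,0],1]
    - [[0,0,-1],[0,0,0],1]
    - [[0,-1,-0.3],[0,0,0],1]
    - [[0,-1,0],[0,0,0],1]
    - [[0,-1,0],[0,0,0],1]
    - [[0,-1,0],[0,0,0],1]
    - [[0,-1,0],[0,0,0],1]

```text
time: 13.3
tool_pos: [0.5689, -0.0216, 0.1476]
tool_rot: [0.524, -0.523, 0.475, -0.476]
contact_force: [0.4, 0.1, 0.1]
gripper_width: -0.004
```

Emit:
drive_tool:
  motion:
    - [[1,0,1],[0,0,0],1]
    - [[1,0,1],[0,0,0],1]
    - [[1,0,1],[0,0,0],1]
    - [[1,0,0.7],[0,0,0],1]
    - [[1,0,0],[0,0,0],1]
    - [[0.2,0,0],[0,0,0],1]
    - [[0,0,0],[0,0,0],1]

```text
time: 14.0
tool_pos: [0.6731, -0.1428, 0.1462]
tool_rot: [0.523, -0.523, 0.476, -0.476]
contact_force: [0.1, 0.9, -0.3]
gripper_width: 0.002
```

```bash
python3 st.py; python3 ch.py s6 scene top;python3 -c "
import cv2
d=cv2.imread('pics/s6scene.png');cv2.imwrite('pics/s6c.png',cv2.resize(d[170:420,150:450],None,fx=2,fy=2))"
```

```text
t 14.0 p [ 0.6731 -0.1428  0.1462] n,t 0.656 -0.2078 yaw x -84.58 ydir [ 0.001  0.    -1.   ] F n,t,z 0.15 0.93 -0.32 w 0.0
scene 0.036 2703 n,t [654. -78.] [170.6  88.1] 89.91 z [0.0431 0.0457 0.0483]
scene 0.06 263 n,t [655.8 -53.8] [ 29.1 332.5] 0.54 z [0.1545 0.1796 0.1992]
top 0.036 2141 n,t [653.9 -71.2] [157.1  88.5] 89.71 z [0.0413 0.0457 0.05  ]
```

View pics/s6c.png

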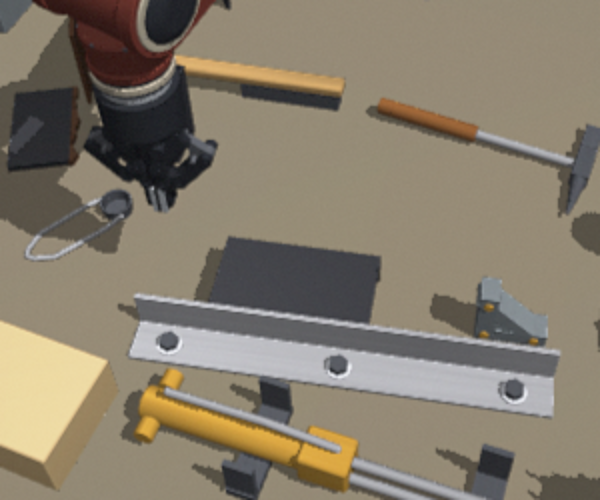

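The crop shows the channel at (295,280), flush along the fence; the magnet at (490,310) is untouched. Next I'll descend behind its sawn end and slide it along.

Emit:
drive_tool:
  motion:
    - [[0,1,0],[0,0,0],1]
    - [[0,1,0],[0,0,0],1]
    - [[0,1,0],[0,0,0],1]
    - [[0,1,0],[0,0,0],1]
    - [[0,0.6,0],[0,0,0],1]
    - [[-0.2,0,0],[0,0,0],1]
    - [[-0.2,0,0],[0,0,0],1]
    - [[-0.2,0,0],[0,0,0],1]
    - [[-0.2,0,0],[0,0,0],1]
    - [[-0.2,0,0],[0,0,0],1]
    - [[-0.2,0,0],[0,0,0],1]
    - [[-0.2,0,0],[0,0,0],1]

```text
time: 15.3
tool_pos: [0.6702, -0.1085, 0.0321]
tool_rot: [-0.523, 0.524, -0.474, 0.477]
contact_force: [0.8, -5.0, 0.9]
gripper_width: 0.002
```

Emit:
drive_tool:
  motion:
    - [[-0.2,0,0],[0,0,0],1]
    - [[-0.2,0,0],[0,0,0],1]
    - [[-0.2,0,0],[0,0,0],1]
    - [[-0.2,0,0],[0,0,0],1]
    - [[-0.2,0,0],[0,0,0],1]
    - [[-0.2,0,0],[0,0,0],1]
    - [[-0.2,0,0],[0,0,0],1]
    - [[-0.2,0,0],[0,0,0],1]

```text
time: 16.1
tool_pos: [0.6664, -0.0691, 0.032]
tool_rot: [-0.523, 0.524, -0.474, 0.477]
contact_force: [1.0, -4.6, 1.2]
gripper_width: 0.003
```

```bash
python3 st.py; python3 ch.py s7 scene top
```

```text
t 16.1 p [ 0.6664 -0.0691  0.032 ] n,t 0.6565 -0.1338 yaw x -84.52 ydir [ 0.002 -0.003 -1.   ] F n,t,z 0.54 -4.67 1.21 w 0.0
scene 0.036 2645 n,t [653.6 -48.4] [196.8  88.7] 89.99 z [0.043  0.0456 0.0484]
scene 0.06 1499 n,t [ 670.5 -133.4] [123.8  51.3] 89.36 z [0.0794 0.1266 0.1939]
top 0.036 1545 n,t [653.7 -23.8] [150.   88.4] 89.98 z [0.0412 0.0457 0.0501]
top 0.06 201 n,t [654.4 -32.7] [288.8  43.3] 81.6 z [0.0951 0.1471 0.1974]
```

Emit:
drive_tool:
  motion:
    - [[-0.2,0,0],[0,0,0],1]
    - [[-0.2,0,0],[0,0,0],1]
    - [[-0.2,0,0],[0,0,0],1]
    - [[-0.2,0,0],[0,0,0],1]
    - [[-0.2,0,0],[0,0,0],1]
    - [[-0.2,0,0],[0,0,0],1]
    - [[-0.2,0,0],[0,0,0],1]
    - [[-0.2,0,0],[0,0,0],1]
    - [[-0.2,0,0],[0,0,0],1]
    - [[-0.2,0,0],[0,0,0],1]

```text
time: 17.2
tool_pos: [0.6616, -0.0192, 0.032]
tool_rot: [-0.523, 0.524, -0.475, 0.477]
contact_force: [0.0, -6.6, 2.4]
gripper_width: -0.001
```

```bash
python3 st.py; python3 ch.py s8 scene top; python3 -c "
import cv2
d=cv2.imread('pics/s8scene.png');cv2.imwrite('pics/s8c.png',cv2.resize(d[250:400,250:450],None,fx=3,fy=3))"
```

```text
t 17.2 p [ 0.6616 -0.0192  0.032 ] n,t 0.6566 -0.0837 yaw x -84.53 ydir [ 0.001 -0.003 -1.   ] F n,t,z -0.6 -6.55 2.36 w -0.0
scene 0.036 2672 n,t [653.3   1.7] [196.6  89.3] 89.99 z [0.0431 0.0456 0.0484]
scene 0.06 1527 n,t [670.6 -15.9] [256.6  51.3] 89.99 z [0.0794 0.1265 0.1945]
top 0.036 1413 n,t [653.4  25.3] [ 89.2 151.4] 0.1 z [0.0414 0.0458 0.0499]
top 0.06 241 n,t [643.1 -75.7] [101.5  49.3] 89.65 z [0.0987 0.1401 0.1959]
```

View pics/s8c.png

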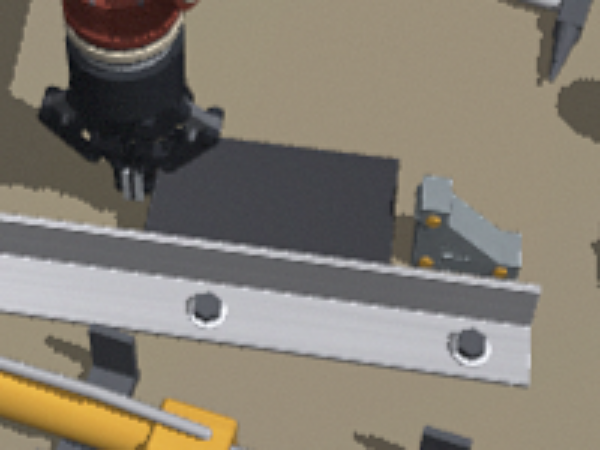

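The crop shows the channel's front end at (395,210), about 14 mm short of the magnet face at (415,220).

Emit:
drive_tool:
  motion:
    - [[-0.1,0,0],[0,0,0],1]
    - [[-0.1,0,0],[0,0,0],1]
    - [[-0.1,0,0],[0,0,0],1]
    - [[-0.1,0,0],[0,0,0],1]

```text
time: 17.7
tool_pos: [0.6607, -0.0093, 0.032]
tool_rot: [-0.523, 0.524, -0.475, 0.476]
contact_force: [1.2, -6.9, 1.2]
gripper_width: -0.0
```

Emit:
drive_tool:
  motion:
    - [[-0.04,0,0],[0,0,0],1]
    - [[-0.02,0,0],[0,0,0],1]

```text
time: 17.9
tool_pos: [0.6605, -0.0077, 0.032]
tool_rot: [-0.523, 0.524, -0.475, 0.476]
contact_force: [1.1, -6.4, 2.4]
gripper_width: 0.001
```

Emit:
drive_tool:
  motion:
    - [[-0.02,0,0],[0,0,0],1]
    - [[-0.02,0,0],[0,0,0],1]

```text
time: 18.1
tool_pos: [0.6604, -0.0069, 0.032]
tool_rot: [-0.523, 0.524, -0.475, 0.476]
contact_force: [1.0, -5.9, 2.4]
gripper_width: 0.002
```

Emit:
drive_tool:
  motion:
    - [[-0.02,0,0],[0,0,0],1]
    - [[-0.02,0,0],[0,0,0],1]

```text
time: 18.3
tool_pos: [0.6603, -0.0059, 0.032]
tool_rot: [-0.523, 0.524, -0.475, 0.476]
contact_force: [0.8, -6.9, 2.5]
gripper_width: -0.004
```

Emit:
drive_tool:
  motion:
    - [[-0.02,0,0],[0,0,0],1]
    - [[-0.02,0,0],[0,0,0],1]

```text
time: 18.5
tool_pos: [0.6603, -0.0049, 0.032]
tool_rot: [-0.523, 0.524, -0.475, 0.476]
contact_force: [0.7, -7.1, 2.8]
gripper_width: -0.0
```

```bash
python3 st.py; python3 ch.py s9 scene top
```

```text
t 18.5 p [ 0.6603 -0.0049  0.032 ] n,t 0.6566 -0.0693 yaw x -84.53 ydir [ 0.001 -0.002 -1.   ] F n,t,z -0.03 -7.17 2.78 w -0.0
scene 0.036 2654 n,t [653.5  15.1] [194.7  89. ] 89.99 z [0.0431 0.0457 0.0484]
scene 0.06 1518 n,t [670.8 -68.6] [ 52.7 122.7] 0.57 z [0.0803 0.1262 0.194 ]
top 0.036 1343 n,t [653.4  38.3] [ 89.2 148.3] 0.01 z [0.0413 0.0458 0.0503]
top 0.06 259 n,t [642.  -70.1] [117.3  48. ] 85.86 z [0.0981 0.139  0.1967]
```

Emit:
drive_tool:
  motion:
    - [[-0.02,0,0],[0,0,0],1]
    - [[-0.02,0,0],[0,0,0],1]

```text
time: 18.8
tool_pos: [0.6601, -0.0039, 0.032]
tool_rot: [-0.523, 0.524, -0.475, 0.476]
contact_force: [0.3, -7.2, 2.3]
gripper_width: 0.001
```

Emit:
drive_tool:
  motion:
    - [[-0.02,0,0],[0,0,0],1]

```text
time: 18.9
tool_pos: [0.6601, -0.0035, 0.032]
tool_rot: [-0.523, 0.524, -0.475, 0.477]
contact_force: [0.9, -7.9, 1.5]
gripper_width: 0.003
```

Emit:
drive_tool:
  motion:
    - [[-0.02,0,0],[0,0,0],1]

```text
time: 19.0
tool_pos: [0.6601, -0.0035, 0.032]
tool_rot: [-0.523, 0.524, -0.474, 0.477]
contact_force: [1.9, -9.3, 2.0]
gripper_width: 0.001
```

Emit:
drive_tool:
  motion:
    - [[-0.02,0,0],[0,0,0],1]

```text
time: 19.1
tool_pos: [0.6601, -0.0034, 0.032]
tool_rot: [-0.523, 0.524, -0.474, 0.477]
contact_force: [0.9, -10.8, 2.0]
gripper_width: 0.0
```

Emit:
drive_tool:
  motion:
    - [[-0.02,0,0],[0,0,0],1]

```text
time: 19.2
tool_pos: [0.6601, -0.0034, 0.0321]
tool_rot: [-0.522, 0.524, -0.474, 0.477]
contact_force: [0.6, -11.3, 1.2]
gripper_width: 0.003
```

Emit:
drive_tool:
  motion:
    - [[-0.02,0,0],[0,0,0],1]
    - [[0,0,0],[0,0,0],1]

```text
time: 19.4
tool_pos: [0.6601, -0.0034, 0.032]
tool_rot: [-0.522, 0.524, -0.474, 0.477]
contact_force: [1.3, -11.5, 1.6]
gripper_width: 0.0
```

```bash
python3 st.py; cat > fin.py <<'E'
from h import *
import sys
f0={n:cloud(load(n+'0')) for n in('scene','top')}
for n in('scene','top'):
    d=grab(n,sys.argv[1]+n)
    for lab,w in(('before',f0[n]),('now',cloud(d))):
        p=w[np.isfinite(w).all(-1)];a=p@N;b=p@T
        k=(p[:,2]>.055)&(p[:,2]<.085)&(a>.62)&(a<.695)&(b>.105)&(b<.25)
        print(n,lab,'magnet n,t mean',a[k].mean().round(4),b[k].mean().round(4),np.percentile(b[k],[2,50,98]).round(4),k.sum())
    k=(p[:,2]>.036)&(p[:,2]<.054)&(a>.56)&(a<.699)&(b>-.1)&(b<.125)
    for c in(-.03,.03,.09):
        q=k&(abs(b-c)<.015)&(a<.65);print('  near edge at t',c,np.percentile(a[q],[1,3]).round(4) if q.any() else None)
    q=k&(a<.635);print('  t ends at n<.635',b[q].min().round(4),b[q].max().round(4),'z',np.percentile(p[q,2],[5,50,95]).round(4))
E
python3 fin.py t1
```

```text
t 19.4 p [ 0.6601 -0.0034  0.032 ] n,t 0.6566 -0.0677 yaw x -84.52 ydir [ 0.002 -0.006 -1.   ] F n,t,z 0.15 -11.53 1.6 w 0.0
scene before magnet n,t mean 0.6609 0.1263 [0.1134 0.1257 0.1413] 221
scene now magnet n,t mean 0.661 0.1262 [0.1134 0.1259 0.141 ] 217
  near edge at t -0.03 [0.6223 0.6255]
  near edge at t 0.03 [0.611  0.6119]
  near edge at t 0.09 [0.61   0.6114]
  t ends at n<.635 -0.0531 0.1154 z [0.0429 0.0456 0.0482]
top before magnet n,t mean 0.6539 0.1254 [0.1133 0.1247 0.1416] 159
top now magnet n,t mean 0.6538 0.1256 [0.1132 0.1249 0.1415] 161
  near edge at t -0.03 None
  near edge at t 0.03 [0.6105 0.6109]
  near edge at t 0.09 [0.6094 0.6096]
  t ends at n<.635 0.0364 0.1159 z [0.0405 0.0453 0.05  ]
```

The channel is pressed home at about 11 N total and the magnet has not moved. I'll back off and re-press it gently to the fence from the near side, so it is tight to both.

Emit:
drive_tool:
  motion:
    - [[0.1,0,0],[0,0,0],1]
    - [[0.7,0,0],[0,0,0],1]
    - [[0.7,-0.6,0],[0,0,0],1]
    - [[0,-1,0],[0,0,0],1]
    - [[0,-1,0],[0,0,0],1]
    - [[0,-1,0],[0,0,0],1]
    - [[0,-1,0],[0,0,0],1]
    - [[-1,0,-1],[0,0,0],1]
    - [[-1,0,-1],[0,0,0],1]
    - [[-1,0,-1],[0,0,0],1]
    - [[-1,0,-0.6],[0,0,0],1]
    - [[-1,0,0],[0,0,0],1]

```text
time: 20.7
tool_pos: [0.5597, 0.0786, 0.147]
tool_rot: [0.523, -0.523, 0.476, -0.475]
contact_force: [0.4, -0.4, -0.3]
gripper_width: 0.004
```

Emit:
drive_tool:
  motion:
    - [[-0.4,0,0],[0,0,0],1]
    - [[0,1,0],[0,0,0],1]
    - [[0,1,0],[0,0,0],1]
    - [[0,1,0],[0,0,0],1]
    - [[0,1,0],[0,0,0],1]
    - [[0,1,0],[0,0,0],1]
    - [[0,0,0.3],[0,0,0],1]
    - [[0,0,0.3],[0,0,0],1]
    - [[0,0,0.2],[0,0,0],1]
    - [[0,0,0.1],[0,0,0],1]

```text
time: 21.7
tool_pos: [0.5853, 0.0906, 0.0236]
tool_rot: [0.524, -0.522, 0.475, -0.477]
contact_force: [0.6, 0.2, 0.3]
gripper_width: -0.001
```

```bash
python3 st.py
```

```text
t 21.7 p [0.5853 0.0906 0.0236] n,t 0.5914 0.033 yaw x -84.52 ydir [ 0.004  0.    -1.   ] F n,t,z 0.6 0.15 0.27 w -0.0
```

Emit:
drive_tool:
  motion:
    - [[0,0,0.1],[0,0,0],1]
    - [[0,0,0.1],[0,0,0],1]
    - [[0,0,0.04],[0,0,0],1]

```text
time: 22.0
tool_pos: [0.5891, 0.0913, 0.0217]
tool_rot: [0.524, -0.523, 0.475, -0.476]
contact_force: [0.1, 0.2, -0.2]
gripper_width: 0.001
```

Emit:
drive_tool:
  motion:
    - [[0,0,0.04],[0,0,0],1]
    - [[0,0,0.04],[0,0,0],1]

```text
time: 22.2
tool_pos: [0.5906, 0.0915, 0.0213]
tool_rot: [-0.523, 0.523, -0.475, 0.475]
contact_force: [0.6, 0.1, -0.6]
gripper_width: -0.0
```

Emit:
drive_tool:
  motion:
    - [[0,0,0.04],[0,0,0],1]
    - [[0,0,0.04],[0,0,0],1]

```text
time: 22.4
tool_pos: [0.5923, 0.0916, 0.0212]
tool_rot: [-0.523, 0.524, -0.476, 0.475]
contact_force: [-2.8, -0.4, 2.1]
gripper_width: -0.001
```

Emit:
drive_tool:
  motion:
    - [[0,0,0.04],[0,0,0],1]
    - [[0,0,0.04],[0,0,0],1]

```text
time: 22.6
tool_pos: [0.5923, 0.0917, 0.0212]
tool_rot: [-0.522, 0.525, -0.477, 0.474]
contact_force: [-11.5, -0.5, 10.0]
gripper_width: 0.002
```

Emit:
drive_tool:
  motion:
    - [[0,0,0.04],[0,0,0],1]
    - [[0,0,0],[0,0,0],1]

```text
time: 22.8
tool_pos: [0.5923, 0.0916, 0.0212]
tool_rot: [-0.521, 0.526, -0.478, 0.473]
contact_force: [-13.4, -1.3, 11.3]
gripper_width: -0.0
```

The tool stopped at once with the force climbing, so the channel is hard against the fence. I'll retract and check.

Emit:
drive_tool:
  motion:
    - [[0,0,-0.1],[0,0,0],1]
    - [[0,0,-0.6],[0,0,0],1]
    - [[0,0,-1],[0,0,0],1]
    - [[0,-1,-1],[0,0,0],1]
    - [[0,-1,-1],[0,0,0],1]
    - [[0,-1,-1],[0,0,0],1]
    - [[0,-1,-1],[0,0,0],1]
    - [[0,-1,-1],[0,0,0],1]
    - [[0,0,0],[0,0,0],1]

```text
time: 23.7
tool_pos: [0.4299, 0.0759, 0.1505]
tool_rot: [0.525, -0.521, 0.473, -0.478]
contact_force: [0.4, 0.7, 0.1]
gripper_width: 0.002
```

```bash
python3 fin.py t2; python3 -c "
import cv2,numpy as np
d=cv2.imread('pics/t2scene.png');e=cv2.imread('pics/t2top.png')
o=np.zeros((480,800,3),'uint8');o[:240,:]=cv2.resize(d[270:400,200:440],(800,433))[:240] if 0 else cv2.resize(d[260:380,150:550],(800,240))
o[240:]=cv2.resize(e[110:310,100:500],(800,400))[:240];cv2.imwrite('pics/t2c.png',o)"
```

```text
scene before magnet n,t mean 0.6609 0.1263 [0.1134 0.1257 0.1413] 221
scene now magnet n,t mean 0.6609 0.1262 [0.1134 0.1258 0.1413] 220
  near edge at t -0.03 [0.612  0.6126]
  near edge at t 0.03 [0.6115 0.6122]
  near edge at t 0.09 [0.6094 0.6111]
  t ends at n<.635 -0.0542 0.1153 z [0.043  0.0456 0.0483]
top before magnet n,t mean 0.6539 0.1254 [0.1133 0.1247 0.1416] 159
top now magnet n,t mean 0.6541 0.1252 [0.1132 0.125  0.1415] 155
  near edge at t -0.03 [0.6098 0.6104]
  near edge at t 0.03 [0.6092 0.6099]
  near edge at t 0.09 [0.6089 0.6096]
  t ends at n<.635 -0.0541 0.1152 z [0.0405 0.0457 0.05  ]
```

View pics/t2c.png

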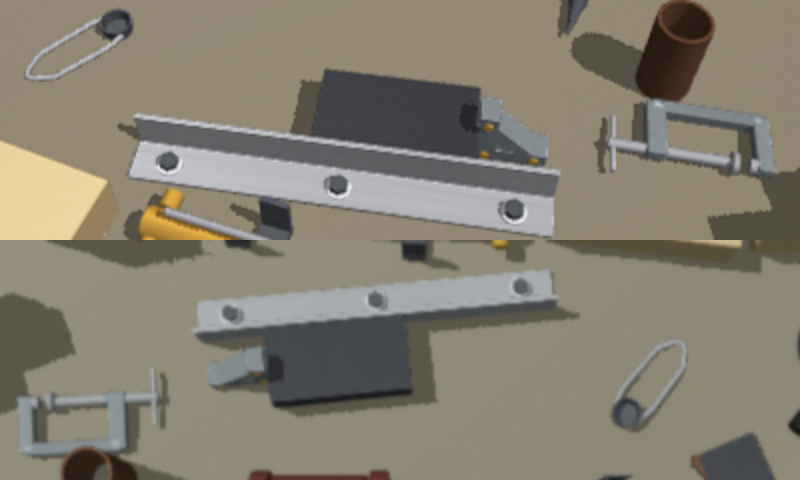

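The picture shows the channel web up, with no gap to the fence (scene crop (400,130)) or to the magnet (483,120). I'm handing in.

```bash
python3 -c "
from plant import manip
print(manip.job_done(), manip.state()['time'])"
```

```text
the job is handed in; nothing more can be done
the job is handed in; nothing more can be done
```

The middle-sized channel is lying web up on its two legs, tight to both the fence and the magnet stop, and I handed the job in at about 24 s. I tipped it by pushing near the top of its web, slid it to the fence, then slid it along and pressed its end home. I finished with a second, gentle press against the fence.

- **Press on the magnet:** the tool stalled at about 11.5 N. Sliding alone took about 6–7 N, so the stop took roughly 4–5 N.
- **Magnet:** it has not moved in the depth measurements, to within about 0.2 mm.
- **Fence:** when I pressed again at about 13 N, the channel did not move. The depth edge measurements put it within about 1 mm of the fence face and parallel to it within about 0.01 rad. The scene camera's edge slope reads up to about 0.02 rad, which is near its noise and still under the 0.03 limit.
- **Magnet end:** the channel's end measures at the stop face to within about 1 mm.
- **Bystanders:** those visible in the last pictures looked untouched. I checked them by eye only and did not measure them. The last crops left out the small channel, the brush and most of the hammer.

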